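Stroke the hob's slide bar up to full heat

ROBOT

A 6-joint arm with a two-finger parallel gripper is mounted at the origin on the work surface. World frame = base frame: x ahead of the robot, y to its left, z up, the work surface at z = 0. Lengths are in m, angles in rad, forces in N, time in s.
With the tool pointing down it reaches from about 0.35 to 0.775 m from the base axis. Payload 7.3 kg.
Tool frame: the origin (TCP) lies at the centre of the arm's flange, where the gripper is bolted on; the fingertips stand 178 mm ahead of it and the grasp point (between the pads) lies robot.pinch_z ahead of it (robot.pinch_z is the distance from the TCP to the grasp point, in m); x points along the fingers, z is the direction in which the jaws open and shut, and the axes are right-handed (so a half turn about x gives the same grasp; the last joint's range is limited). The gripper opens to 92 mm and grips with 3 to 60 N. Pads are 19 mm wide; open, the fingers measure 130 mm over their backs; the gripper's body (75 mm by 190 mm) begins 47 mm behind the grasp point.
Start: joints at [-1.404, 0.342, 1.524, -0, 1.275, -0.146], TCP at [0.162, -0.5, 0.405] pointing down, gripper open.
Joint ranges: [-2.53, 2.53], [-0.77, 2.02], [0.04, 2.7], [-1, 4.14], [0.28, 2.66], [-3.11, 3.11]. Speed limits (rad/s): [2.57, 2.57, 3.14, 3.14, 3.14, 3.14].

INTERFACE

Orientations are given as [roll, pitch, yaw] about the fixed x, y, z axes, in that order (R = Rz(yaw) Ry(pitch) Rx(roll)).
In Python, from cell import robot gives the robot as it stands.
- The arm moves only by the shell command python3 -m jog 'ROWS' [FORCE]. ROWS is JSON, a list of rows, each an object of numbers: "fingers": the closure, from 0 (fully open) to 1 (shut); "x", "y", "z": the shift along the tool's x, y, z in cm; "spin": the turn about the tool's x in degrees. A call has 1 to 5 rows; each row is the pose to reach, as a shift and turn from the pose commanded when the call began, along the tool's axes at that moment; what a row does not reach only later rows make up. A row lasts 1/8 s, in which the tool goes at most 62.5 mm and 10.7 degrees, less where a joint would pass 70% of its speed; a pose out of reach is approached as far as the arm can. A call with a gripper value outside its range is refused whole. The fingers move at their own pace and stop on an object; FORCE is the grip in N (left out, the last holds). Time passes only in rows, so rows that repeat a pose let the fingers close. It gives the time, the measured TCP pose, the force and the opening at its end, in the units of the state.
- robot.observe(): the state, without advancing time (a new reading comes with each control period).
- robot.read_camera(name): name is "scene" or "side" or "wrist"; returns a dict with "color" (480x640x3 uint8, red, green, blue), "mtx" (3x3 intrinsics, pixels), "view" (4x4, takes a point from world to camera coordinates); the wrist camera has in their place "T_tool_cam" (4x4, takes a point from camera to tool coordinates, whose origin is the TCP and whose axes are the tool frame's). Camera axes: x right, y down, z forward; pixel columns grow to the right and rows downward; lengths in m; the calibration is good to about 2 mm. A picture is of the moment at which its call begins: read the wrist's pose just before it. There is no depth.
- robot.hand_in(): hands the job in, once; it reports no verdict.
Trained networks look in a picture, given as the dict that the camera call returned (one of the last four; its "shot" number tells which), for a name from the list of things; names that differ only in an ending like _2 or _b are one class to them, and where a whole thing is asked for, a point or a joint stands for the part that bears it (a point fixed in the world has none). Each returns a list of dicts, best first, with "conf" (0 to 1); they miss things now and then, are a little off and sometimes report something else, mostly with a low value. They report only what shows in the picture. A call takes as long as a camera call.
- robot.look_for(target, picture): "xy" ([column, row] in pixels, amid what is visible of it).
The state is a dict: "time": time; "qpos": joint angles; "qvel": joint speeds; "joint_efforts": joint torques, N m; "tool_pos": TCP position; "tool_rot": TCP orientation; "contact_force": force on the tool from outside, world axes, zero at the start; "torque": the same for the moment, N m; "opening": finger opening in m.
Only numpy, scipy, OpenCV 4.12 (cv2) and the standard library are available. Lean on these libraries where they do the work, as an engineer would, in place of code of your own. Each camera call takes 0.05 s, during which the arm holds its last target. There are 200 camera calls.

TASK

Turn the hob under the saucepan up to full: with closed fingers, come down lightly on the blue mark at the low end of its raised, curved slide bar, then stroke along the bar over green, yellow and orange to red in one go, without lifting off on the way. Finish while holding: the program ends with the fingertips still resting gently on the red mark. Press gently all along, and leave the saucepan, mug and jar where they stand.

Things in the scene. Friction and masses are not known exactly. Their poses are not given: they have to be found in the camera images.
- hob: fixed induction hob, white case, black glass top 56 mm above the counter. Origin on the counter under the cooking zone's centre (grey circle); x to the hob's back, y to its left, z up. Case: 205 mm before to 105 mm behind the origin, 170 mm to each side
- slidebar (a joint): how far the whole slide bar is pressed down, 0 to 0.005 m. Bar: 28 mm wide arc, radius 150 mm about the zone's centre, before the zone, top flush with the marks, 7.5 mm above the glass, 63.5 mm above the counter. It sinks level as one piece on springs: gives from about 1 N, fully down at about 6 N, springs back
- mark1 (a point): blue mark on the slide bar, 28 mm across the bar and 22 mm along it (1 of 5 from the low, left end; neighbours 16 degrees of the arc or 42 mm apart); this point is the centre of its top face, 150 mm from the cooking zone's axis, its axes are parallel to the hob's; it sinks with the bar
- mark2 (a point): green mark on the slide bar, 28 mm across the bar and 22 mm along it (2 of 5 from the low, left end; neighbours 16 degrees of the arc or 42 mm apart); this point is the centre of its top face, 150 mm from the cooking zone's axis, its axes are parallel to the hob's; it sinks with the bar
- mark3 (a point): yellow mark on the slide bar, 28 mm across the bar and 22 mm along it (3 of 5 from the low, left end; neighbours 16 degrees of the arc or 42 mm apart); this point is the centre of its top face, 150 mm from the cooking zone's axis, its axes are parallel to the hob's; it sinks with the bar
- mark4 (a point): orange mark on the slide bar, 28 mm across the bar and 22 mm along it (4 of 5 from the low, left end; neighbours 16 degrees of the arc or 42 mm apart); this point is the centre of its top face, 150 mm from the cooking zone's axis, its axes are parallel to the hob's; it sinks with the bar
- mark5 (a point): red mark on the slide bar, 28 mm across the bar and 22 mm along it (5 of 5 from the low, left end; neighbours 16 degrees of the arc or 42 mm apart); this point is the centre of its top face, 150 mm from the cooking zone's axis, its axes are parallel to the hob's; it sinks with the bar
- saucepan_rim (a point): centre of the mouth of the open steel saucepan that stands on the cooking zone, 140 mm across, 60 mm tall, with a small black loop handle on each side; this point is 116 mm above the counter. A bystander
- mug_rim (a point): centre of the mouth of a blue mug, 80 mm across, 95 mm tall, with a side handle, standing on the counter beside the hob. A bystander
- jar_mid (a point): centre (60 mm up) of a closed jar with a red lid, 76 mm across, 120 mm tall, standing on the counter beside the hob. A bystander

How it is judged:
By the outcome, as a careful person would: the job done as asked, in the order asked, and still so for the second after the job is handed in, while the arm keeps its last pose, push and grip.
It also fails if it takes over 42 s, if anything falls off the work surface, if the arm or the gripper's body presses on something with over 40 N, if the wrist force passes 120 N, or if a joint passes its speed limit or range.

## Working session

There is one attempt and no reset: what is moved stays moved. The work goes in short steps, Python scripts to look and compute and a shell command to move; the robot and the scene stay as the last step left them, time stands still between calls to the robot, and variables do not carry over. Pictures are saved under pics/ and viewed, on a budget of 10 in all, crops included, one or two more only if the job needs it, and the job is handed in when it is done.

```bash
mkdir -p pics; ls
cat > h.py <<'E'
import numpy as np, cv2
from scipy.spatial.transform import Rotation as R
from scipy.optimize import least_squares
from cell import robot
def tool(s=None):
    s=s or robot.observe(); T=np.eye(4); T[:3,:3]=R.from_euler('xyz',s['tool_rot']).as_matrix(); T[:3,3]=s['tool_pos']; return T
def cam2world(p,T=None):
    return np.linalg.inv(p['view']) if 'view' in p else T@p['T_tool_cam']
def onplane(uv,p,z,T=None):
    C=cam2world(p,T); d=C[:3,:3]@np.linalg.solve(p['mtx'],[uv[0],uv[1],1]); o=C[:3,3]
    return o+d*(z-o[2])/d[2]
def save(p,n): cv2.imwrite('pics/'+n,cv2.cvtColor(p['color'],cv2.COLOR_RGB2BGR))
E
python3 - <<'E'
from h import *
s=robot.observe(); print(s, robot.pinch_z); print(tool(s).round(3))
for c in ['scene','side']:
    p=robot.read_camera(c); save(p,c+'1.png')
    for n,z in [('mark%d'%i,.0635) for i in range(1,6)]+[('saucepan_rim',.116),('mug_rim',.095),('jar_mid',.06)]:
        r=robot.look_for(n,p)
        for q in r[:2]: print(c,n,round(q['conf'],2),np.round(q['xy'],1),onplane(q['xy'],p,z).round(4))
E
```

```text
pics
{'time': 0.0, 'qpos': array([-1.40399682e+00,  3.42699765e-01,  1.52504301e+00,  9.09920093e-06,
        1.27535309e+00, -1.46022877e-01]), 'qvel': array([ 0.0014459 , -0.00098285, -0.00062877, -0.00043791, -0.00069346,
        0.00157691]), 'joint_efforts': array([ 2.86857801e-03, -4.31238019e+01, -2.44221675e+01,  7.20128207e-02,
        5.58935059e-02, -1.22473562e-04]), 'tool_pos': array([ 0.1615536 , -0.49937746,  0.40404759]), 'tool_rot': array([2.98978161, 1.56929308, 1.73180502]), 'contact_force': array([-0.33467692,  0.0012811 , -0.14935693]), 'torque': array([ 0.01349523,  0.01092334, -0.05030342]), 'opening': 0.09180480276116126} 0.1592
[[-0.     0.951  0.308  0.162]
 [ 0.001  0.308 -0.951 -0.499]
 [-1.     0.    -0.001  0.404]
 [ 0.     0.     0.     1.   ]]
scene mark1 0.9 [341.1 250.9] [0.5601 0.0955 0.0635]
scene mark2 0.9 [341.1 250.9] [0.5601 0.0955 0.0635]
scene mark3 0.9 [341.1 250.9] [0.5601 0.0955 0.0635]
scene mark4 0.9 [341.1 250.9] [0.5601 0.0955 0.0635]
scene mark5 0.9 [341.1 250.9] [0.5601 0.0955 0.0635]
scene saucepan_rim 0.93 [360.3 280.9] [0.7373 0.0519 0.116 ]
scene saucepan_rim 0.37 [344.9 314. ] [ 0.811  -0.0112  0.116 ]
scene mug_rim 0.74 [480.2 257.6] [0.7238 0.3216 0.095 ]
scene jar_mid 0.67 [228.7 255.1] [ 0.4877 -0.1291  0.06  ]
scene jar_mid 0.27 [342.1 248.8] [0.5482 0.1032 0.06  ]
side mark1 0.74 [300.2 280.7] [0.5499 0.1361 0.0635]
side mark2 0.74 [300.2 280.7] [0.5499 0.1361 0.0635]
side mark3 0.74 [300.2 280.7] [0.5499 0.1361 0.0635]
side mark4 0.74 [300.2 280.7] [0.5499 0.1361 0.0635]
side mark5 0.74 [300.2 280.7] [0.5499 0.1361 0.0635]
side saucepan_rim 0.72 [263.4 231.1] [0.6743 0.1009 0.116 ]
side mug_rim 0.92 [183.2 334.2] [0.6362 0.3832 0.095 ]
side jar_mid 0.73 [388.7 225. ] [ 0.4793 -0.1255  0.06  ]
```

View pics/scene1.png

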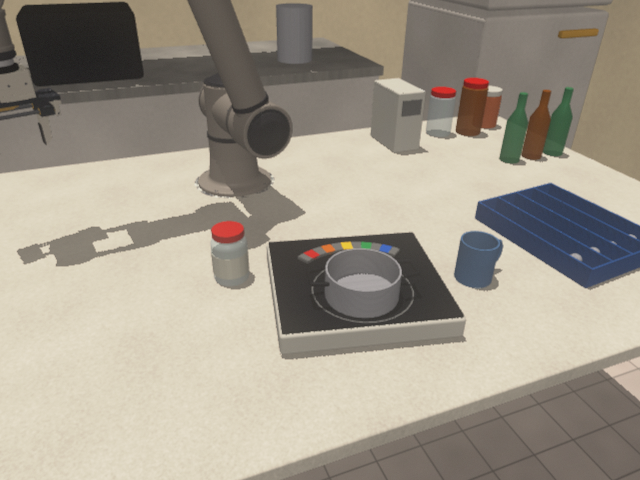

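View pics/side1.png

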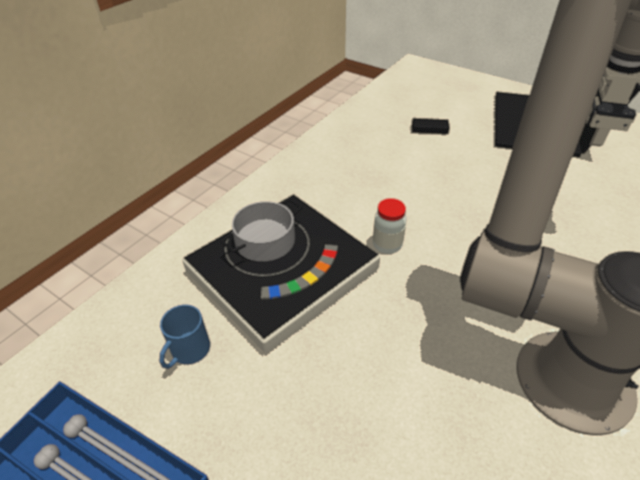

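The scene view shows the hob, with marks from red (312,254) to blue (386,248). The jar is near the red end at (229,255) and the mug is at (477,259). In the side view blue is at (274,291) and red at (329,253). I'll segment the marks and fit the hob pose.

```bash
cat >> h.py <<'E'
HUE={1:(106,125),2:(50,75),3:(22,31),4:(10,18),5:(0,6)}
def marks(p,box):
    h=cv2.cvtColor(p['color'],cv2.COLOR_RGB2HSV); x0,y0,x1,y1=box; out={}
    for k,(a,b) in HUE.items():
        m=cv2.inRange(h,(a,150,70),(b,255,255)); 
        mm=np.zeros_like(m); mm[y0:y1,x0:x1]=m[y0:y1,x0:x1]
        n,_,st,c=cv2.connectedComponentsWithStats(mm)
        if n>1:
            j=1+st[1:,4].argmax()
            if st[j,4]>8: out[k]=(c[j],st[j,4])
    return out
def hobmarks(q):  # x,y,yaw -> 5 marks xy
    a=np.pi+np.radians(16)*(np.arange(5)-2)+q[2]
    return np.c_[q[0]+.15*np.cos(a),q[1]+.15*np.sin(a)]
def fit(pts):
    f=lambda q: np.concatenate([hobmarks(q)[k-1]-v[:2] for k,v in pts])
    r=least_squares(f,[.7,.05,0],loss='soft_l1',f_scale=.003); return r.x,f(r.x).reshape(-1,2)
E
python3 - <<'E'
from h import *
allp=[]
for c,box in [('scene',(295,235,405,265)),('side',(255,238,345,305))]:
    p=robot.read_camera(c); pts=[]
    for k,(uv,a) in marks(p,box).items():
        w=onplane(uv,p,.0635); pts.append((k,w)); print(c,k,uv.round(1),a,w.round(4))
    q,r=fit(pts); print(q.round(4),(r*1000).round(1).tolist()); allp+=pts
q,r=fit(allp); print('both',q.round(4)); print(hobmarks(q).round(4))
E
```

```text
scene 1 [384.9 248. ] 46 [0.5824 0.1878 0.0635]
scene 3 [346.2 244.8] 66 [0.5417 0.1156 0.0635]
scene 4 [327.9 247.8] 71 [0.539  0.074  0.0635]
scene 5 [311.4 253.4] 73 [0.5472 0.0331 0.0635]
[ 0.6886  0.0823 -0.2236] [[-0.3, 0.2], [0.7, -0.0], [-0.2, -0.0], [-0.2, -0.1]]
side 1 [274.  290.8] 106 [0.5791 0.1891 0.0635]
side 2 [293.1 285.7] 81 [0.5542 0.1556 0.0635]
side 3 [309.7 277.2] 124 [0.5387 0.1169 0.0635]
side 4 [322.2 265.9] 107 [0.5349 0.0749 0.0635]
side 5 [329.3 253.1] 94 [0.5439 0.0339 0.0635]
[ 0.6852  0.0831 -0.2254] [[-0.1, -0.1], [-0.3, -0.0], [0.3, -0.2], [0.5, 0.2], [-0.4, 0.1]]
both [ 0.6867  0.0832 -0.2214]
[[0.5801 0.1887]
 [0.5552 0.1552]
 [0.5404 0.1161]
 [0.537  0.0745]
 [0.5452 0.0336]]
```

```bash
python3 -m jog '[{"fingers":1,"y":3,"z":-2.6},{"fingers":1,"y":7,"z":-6},{"fingers":1,"y":11,"z":-9.5},{"fingers":1,"y":15.2,"z":-13.1},{"fingers":1,"y":19,"z":-16.4}]' 10
python3 -m jog '[{"fingers":1,"y":4,"z":-3.5},{"fingers":1,"y":8,"z":-7},{"fingers":1,"y":12,"z":-10.5},{"fingers":1,"y":16,"z":-13.8},{"fingers":1,"y":20,"z":-17.2}]'
python3 -m jog '[{"fingers":1,"y":4,"z":-3.5},{"fingers":1,"y":8,"z":-7},{"fingers":1,"y":12,"z":-10.5},{"fingers":1,"y":16,"z":-13.8},{"fingers":1,"y":20,"z":-17.2}]'
python3 -m jog '[{"fingers":1,"y":1,"z":-1,"spin":8},{"fingers":1,"y":2,"z":-1.7,"spin":16},{"fingers":1,"y":2,"z":-1.8,"spin":24},{"fingers":1,"y":2,"z":-1.8,"spin":30.6},{"fingers":1,"y":2,"z":-1.8,"spin":30.6}]'
python3 - <<'E'
from h import *
s=robot.observe(); T=tool(s); p=robot.read_camera('wrist'); save(p,'w1.png'); print(s['time'],s['qpos'].round(2),T.round(4),s['contact_force'],s['opening'])
pts=[]
for k,(uv,a) in marks(p,(0,0,640,480)).items():
    w=onplane(uv,p,.0635,T); pts.append((k,w)); print(k,uv.round(1),a,w.round(4))
q,r=fit(pts); print(q.round(4),(r*1000).round(1).tolist()); print(hobmarks(q).round(4))
E
```

```text
1.0 [-1.4   0.34  1.52  0.    1.28 -0.15] [[ 0.000e+00  9.515e-01  3.077e-01  1.616e-01]
 [-1.000e-04  3.077e-01 -9.515e-01 -4.995e-01]
 [-1.000e+00 -0.000e+00  1.000e-04  4.048e-01]
 [ 0.000e+00  0.000e+00  0.000e+00  1.000e+00]] [-0.01331794 -0.61889891 -0.18498496] 0.09191863158454217$[0]: bad value
$[0]: bad value
$[0]: bad value
$[0]: bad value
Traceback (most recent call last):
  File "h.py", line 29, in fit
    r=least_squares(f,[.7,.05,0],loss='soft_l1',f_scale=.003); return r.x,f(r.x).reshape(-1,2)
  File "h.py", line 28, in <lambda>
    f=lambda q: np.concatenate([hobmarks(q)[k-1]-v[:2] for k,v in pts])
                ~~~~~~~~~~~~~~^^^^^^^^^^^^^^^^^^^^^^^^^^^^^^^^^^^^^^^^^
ValueError: need at least one array to concatenate
```

View pics/w1.png

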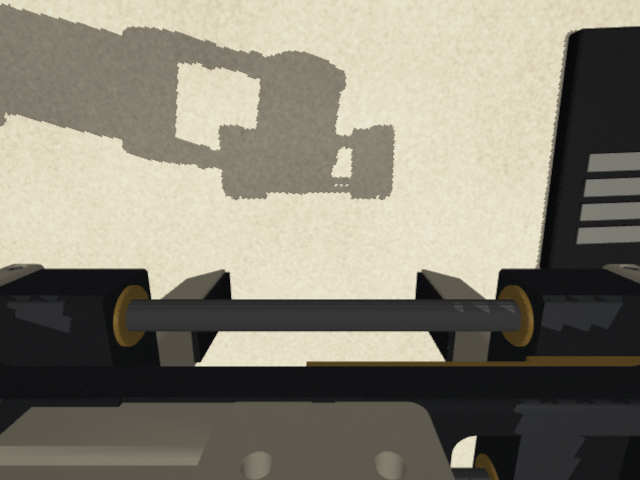

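Every call was refused and the arm didn't move: the wrist view shows only bare counter and the open fingers. I'll try again with every field given in each row.

```bash
python3 -m jog '[{"fingers":1,"x":0,"y":3,"z":-2.6,"spin":0},{"fingers":1,"x":0,"y":7,"z":-6,"spin":0},{"fingers":1,"x":0,"y":11,"z":-9.5,"spin":0},{"fingers":1,"x":0,"y":15.2,"z":-13.1,"spin":0},{"fingers":1,"x":0,"y":19,"z":-16.4,"spin":0}]' 10
```

```text
time: 1.68
tool_pos: [0.2925, -0.2833, 0.4049]
tool_rot: [0.504, 1.57, -0.754]
contact_force: [0.1, -0.3, -0.2]
opening: 0.0462
```

```bash
python3 -m jog '[{"fingers":1,"x":0,"y":4,"z":-3.5,"spin":0},{"fingers":1,"x":0,"y":8,"z":-7,"spin":0},{"fingers":1,"x":0,"y":12,"z":-10.5,"spin":0},{"fingers":1,"x":0,"y":16,"z":-13.8,"spin":0},{"fingers":1,"x":0,"y":20,"z":-17.2,"spin":0}]'
python3 -m jog '[{"fingers":1,"x":0,"y":4,"z":-3.5,"spin":0},{"fingers":1,"x":0,"y":8,"z":-7,"spin":0},{"fingers":1,"x":0,"y":12,"z":-10.5,"spin":0},{"fingers":1,"x":0,"y":16,"z":-13.8,"spin":0},{"fingers":1,"x":0,"y":20,"z":-17.2,"spin":0}]'
python3 -m jog '[{"fingers":1,"x":0,"y":1,"z":-1,"spin":8},{"fingers":1,"x":0,"y":2,"z":-1.7,"spin":16},{"fingers":1,"x":0,"y":2,"z":-1.8,"spin":24},{"fingers":1,"x":0,"y":2,"z":-1.8,"spin":30.6},{"fingers":1,"x":0,"y":2,"z":-1.8,"spin":30.6}]'
cat > look.py <<'E'
from h import *
import sys
s=robot.observe(); T=tool(s); p=robot.read_camera('wrist'); save(p,sys.argv[1]); print(s['time'],s['qpos'].round(2),s['contact_force'],s['opening']);print(T.round(4))
pts=[]
for k,(uv,a) in marks(p,(0,0,640,480)).items():
    w=onplane(uv,p,.0635,T); pts.append((k,w)); print(k,uv.round(1),a,w.round(4))
if pts:
    q,r=fit(pts); print(q.round(4),(r*1000).round(1).tolist()); print(hobmarks(q).round(4))
E
python3 look.py w2.png
```

```text
time: 2.3
tool_pos: [0.4299, -0.0582, 0.405]
tool_rot: [0.72, 1.57, -0.538]
contact_force: [0.7, -1.4, -0.2]
opening: 0.001
time: 2.92
tool_pos: [0.5674, 0.167, 0.4047]
tool_rot: [0.651, 1.57, -0.607]
contact_force: [1.5, 0.2, -0.5]
opening: 0.0006
time: 3.55
tool_pos: [0.5801, 0.1887, 0.4045]
tool_rot: [-0.637, 1.571, -2.428]
contact_force: [0.3, 0.1, -0.5]
opening: 0.0009
3.55 [ 0.19  0.5   1.27 -0.    1.37  1.98] [ 0.25520939  0.09068442 -0.47025882] 0.0008856918333807972
[[-2.000e-04  9.759e-01 -2.183e-01  5.801e-01]
 [-2.000e-04 -2.183e-01 -9.759e-01  1.887e-01]
 [-1.000e+00 -1.000e-04  2.000e-04  4.045e-01]
 [ 0.000e+00  0.000e+00  0.000e+00  1.000e+00]]
1 [322.8 222.3] 649 [0.5811 0.1894 0.0635]
2 [361.9 239.6] 562 [0.5561 0.156  0.0635]
3 [404.2 245.4] 622 [0.5413 0.1167 0.0635]
4 [447.3 239.6] 637 [0.5379 0.0749 0.0635]
5 [488.8 222.3] 666 [0.5463 0.0337 0.0635]
[ 0.6877  0.0839 -0.22  ] [[-0.1, -0.1], [-0.0, -0.3], [0.1, -0.1], [0.1, 0.1], [-0.1, 0.4]]
[[0.5809 0.1892]
 [0.556  0.1557]
 [0.5414 0.1166]
 [0.538  0.075 ]
 [0.5463 0.0341]]
```

View pics/w2.png

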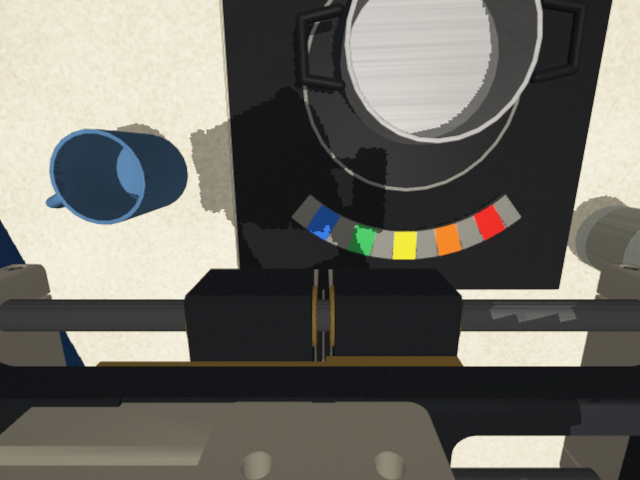

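The wrist fit agrees with the fixed cameras to about 1 mm. The fingers are shut and straight over blue, with the jar off to the right at (615,235), so I'm going down.

```bash
python3 -m jog '[{"fingers":1,"x":3.5,"y":0,"z":0,"spin":0},{"fingers":1,"x":7.5,"y":0,"z":0,"spin":0},{"fingers":1,"x":11.5,"y":0,"z":0,"spin":0},{"fingers":1,"x":14.2,"y":0,"z":0,"spin":0},{"fingers":1,"x":15.3,"y":0,"z":0,"spin":0}]'
python3 -m jog '[{"fingers":1,"x":0.2,"y":0,"z":0,"spin":0},{"fingers":1,"x":0.4,"y":0,"z":0,"spin":0},{"fingers":1,"x":0.5,"y":0,"z":0,"spin":0},{"fingers":1,"x":0.5,"y":0,"z":0,"spin":0}]'
python3 look.py w3.png
```

```text
time: 4.22
tool_pos: [0.5798, 0.1885, 0.2501]
tool_rot: [-1.143, 1.568, -2.933]
contact_force: [-0.1, -0.3, 0.4]
opening: 0.0006
time: 4.72
tool_pos: [0.5802, 0.1887, 0.2473]
tool_rot: [1.883, 1.57, 0.091]
contact_force: [-0.1, -0.7, -0.2]
opening: 0.0002
4.725 [ 0.19  0.65  1.47 -0.    1.02  1.98] [-0.07062505 -0.74295955 -0.19777014] 0.0001836271017326613
[[ 1.000e-03  9.757e-01 -2.193e-01  5.802e-01]
 [ 1.000e-04 -2.193e-01 -9.757e-01  1.887e-01]
 [-1.000e+00  1.000e-03 -3.000e-04  2.473e-01]
 [ 0.000e+00  0.000e+00  0.000e+00  1.000e+00]]
1 [325.2 265.8] 339 [0.5908 0.1857 0.0635]
3 [475. 340.] 638 [0.5321 0.1162 0.0635]
4 [551.1 335.3] 373 [0.526  0.0761 0.0635]
5 [627.7 260.6] 163 [0.5601 0.036  0.0635]
[ 0.6811  0.0686 -0.3323] [[-4.0, -0.5], [7.2, 1.3], [5.3, 0.4], [-25.2, -1.1]]
[[0.5868 0.1852]
 [0.5583 0.1547]
 [0.5393 0.1175]
 [0.5313 0.0765]
 [0.5349 0.0349]]
```

View pics/w3.png

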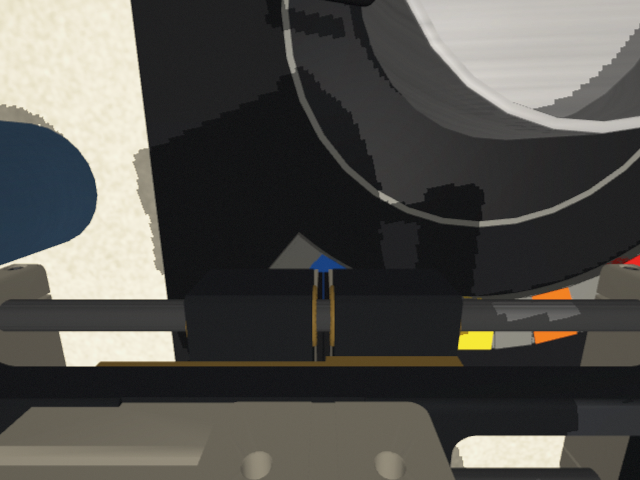

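The tips are about 6 mm above blue, and the visible blue corner at (323,262) lines up with the finger gap. The numeric fit in this shot is no use because the fingers hide the marks. Next I touch down in small steps.

```bash
python3 -m jog '[{"fingers":1,"x":0.15,"y":0,"z":0,"spin":0},{"fingers":1,"x":0.3,"y":0,"z":0,"spin":0},{"fingers":1,"x":0.4,"y":0,"z":0,"spin":0},{"fingers":1,"x":0.45,"y":0,"z":0,"spin":0},{"fingers":1,"x":0.45,"y":0,"z":0,"spin":0}]'
python3 -m jog '[{"fingers":1,"x":0.05,"y":0,"z":0,"spin":0},{"fingers":1,"x":0.1,"y":0,"z":0,"spin":0},{"fingers":1,"x":0.1,"y":0,"z":0,"spin":0}]'
python3 -m jog '[{"fingers":1,"x":0.05,"y":0,"z":0,"spin":0},{"fingers":1,"x":0.1,"y":0,"z":0,"spin":0},{"fingers":1,"x":0.1,"y":0,"z":0,"spin":0}]'
```

```text
time: 5.4
tool_pos: [0.5801, 0.1886, 0.2421]
tool_rot: [-0.209, 1.571, -2.001]
contact_force: [-0.3, -0.0, -0.4]
opening: 0.0005
time: 5.78
tool_pos: [0.5801, 0.1887, 0.2413]
tool_rot: [1.633, 1.571, -0.159]
contact_force: [0.0, 0.7, 0.9]
opening: 0.0002
time: 6.15
tool_pos: [0.5802, 0.1887, 0.2403]
tool_rot: [1.559, 1.571, -0.233]
contact_force: [0.8, -1.0, 3.0]
opening: 0.0007
```

Contact came at about TCP z = 0.2415. At 0.2403 the force is about 3 N, the middle of the spring range. Next I work out the arc in tool axes.

Run:
```python
import numpy as np
f=lambda p:np.array([-15*np.cos(np.radians(32-p)),-15*np.sin(np.radians(32-p))])
for c in range(4):
    print([(f(16*c+3.2*i)-f(16*c)).round(2).tolist() for i in range(1,6)])
```

```text
[[-0.42, 0.72], [-0.81, 1.47], [-1.15, 2.23], [-1.44, 3.02], [-1.7, 3.81]]
[[-0.21, 0.81], [-0.37, 1.63], [-0.49, 2.46], [-0.56, 3.3], [-0.58, 4.13]]
[[0.02, 0.84], [0.09, 1.67], [0.21, 2.5], [0.37, 3.32], [0.58, 4.13]]
[[0.25, 0.8], [0.55, 1.58], [0.89, 2.35], [1.27, 3.09], [1.7, 3.81]]
```

```bash
python3 -m jog '[{"fingers":1,"x":0,"y":-0.42,"z":0.72,"spin":0},{"fingers":1,"x":0,"y":-0.81,"z":1.47,"spin":0},{"fingers":1,"x":0,"y":-1.15,"z":2.23,"spin":0},{"fingers":1,"x":0,"y":-1.44,"z":3.02,"spin":0},{"fingers":1,"x":0,"y":-1.7,"z":3.81,"spin":0}]'
```

```text
time: 6.78
tool_pos: [0.5549, 0.1547, 0.2403]
tool_rot: [1.758, 1.571, -0.034]
contact_force: [0.7, 2.3, 2.5]
opening: 0.0006
```

```bash
python3 -m jog '[{"fingers":1,"x":0,"y":-0.21,"z":0.81,"spin":0},{"fingers":1,"x":0,"y":-0.37,"z":1.63,"spin":0},{"fingers":1,"x":0,"y":-0.49,"z":2.46,"spin":0},{"fingers":1,"x":0,"y":-0.56,"z":3.3,"spin":0},{"fingers":1,"x":0,"y":-0.58,"z":4.13,"spin":0}]'
```

```text
time: 7.4
tool_pos: [0.5402, 0.1157, 0.2401]
tool_rot: [-1.009, 1.571, -2.801]
contact_force: [0.2, 2.0, 2.3]
opening: 0.0007
```

```bash
python3 -m jog '[{"fingers":1,"x":0,"y":0.02,"z":0.84,"spin":0},{"fingers":1,"x":0,"y":0.09,"z":1.67,"spin":0},{"fingers":1,"x":0,"y":0.21,"z":2.5,"spin":0},{"fingers":1,"x":0,"y":0.37,"z":3.32,"spin":0},{"fingers":1,"x":0,"y":0.58,"z":4.13,"spin":0}]'
```

```text
time: 8.02
tool_pos: [0.537, 0.0741, 0.2402]
tool_rot: [-0.96, 1.571, -2.752]
contact_force: [0.6, 1.8, 1.9]
opening: 0.0006
```

```bash
python3 -m jog '[{"fingers":1,"x":0.01,"y":0.25,"z":0.8,"spin":0},{"fingers":1,"x":0.02,"y":0.55,"z":1.58,"spin":0},{"fingers":1,"x":0.03,"y":0.89,"z":2.35,"spin":0},{"fingers":1,"x":0.03,"y":1.29,"z":3.09,"spin":0},{"fingers":1,"x":0.03,"y":1.74,"z":3.81,"spin":0}]'
python3 -m jog '[{"fingers":1,"x":0,"y":0,"z":0,"spin":0},{"fingers":1,"x":0,"y":0,"z":0,"spin":0}]'
python3 look.py w4.png
python3 - <<'E'
from h import *
p=robot.read_camera('scene'); a=p['color'][200:330,190:510]; p2=robot.read_camera('side'); b=p2['color'][180:380,140:460]
im=np.vstack([cv2.resize(a,None,fx=2,fy=2),cv2.resize(b,None,fx=1.6,fy=1.6,)[:, :512].repeat(1,0) if 0 else np.pad(b,((0,0),(0,320),(0,0)))])
save({'color':im},'fin.png')
for n,z in [('saucepan_rim',.116),('mug_rim',.095),('jar_mid',.06)]:
    for q in (p,p2):
        r=robot.look_for(n,q); 
        if r: print(n,round(r[0]['conf'],2),np.round(r[0]['xy'],1))
E
```

```text
time: 8.65
tool_pos: [0.5458, 0.0331, 0.2398]
tool_rot: [-1.058, 1.571, -2.85]
contact_force: [-0.7, 1.9, 3.7]
opening: 0.0004
time: 8.9
tool_pos: [0.5458, 0.0333, 0.24]
tool_rot: [0.906, 1.57, -0.886]
contact_force: [-0.4, -2.1, 2.4]
opening: 0.0005
8.9 [-0.08  0.56  1.67 -0.    0.91  1.71] [-0.38003733 -2.12954078  2.40966213] 0.0004916728129457037
[[ 7.000e-04  9.756e-01 -2.196e-01  5.458e-01]
 [-8.000e-04 -2.196e-01 -9.756e-01  3.330e-02]
 [-1.000e+00  8.000e-04  6.000e-04  2.400e-01]
 [ 0.000e+00  0.000e+00  0.000e+00  1.000e+00]]
1 [  7.2 263.5] 64 [0.5938 0.1799 0.0635]
2 [ 86.4 338.4] 641 [0.5473 0.1582 0.0635]
3 [168.2 343.5] 1045 [0.5353 0.118  0.0635]
5 [319.2 266.3] 233 [0.5592 0.0326 0.0635]
[ 0.6911  0.0962 -0.1278] [[-18.7, 11.4], [6.0, -2.5], [7.0, -2.6], [-4.4, 1.1]]
[[0.5751 0.1913]
 [0.5534 0.1556]
 [0.5423 0.1154]
 [0.5428 0.0736]
 [0.5548 0.0336]]
saucepan_rim 0.7 [363.5 280.6]
saucepan_rim 0.87 [262.9 229.4]
mug_rim 0.88 [478.4 260.3]
mug_rim 0.9 [184.6 330. ]
jar_mid 0.83 [230.1 254.1]
jar_mid 0.93 [387.9 228.3]
```

View pics/w4.png

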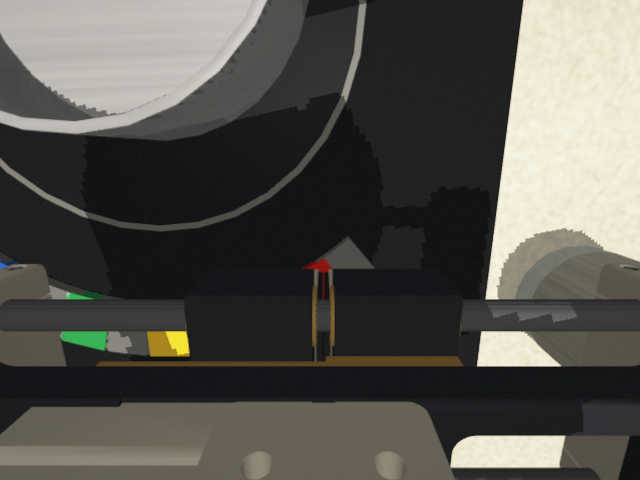

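View pics/fin.png

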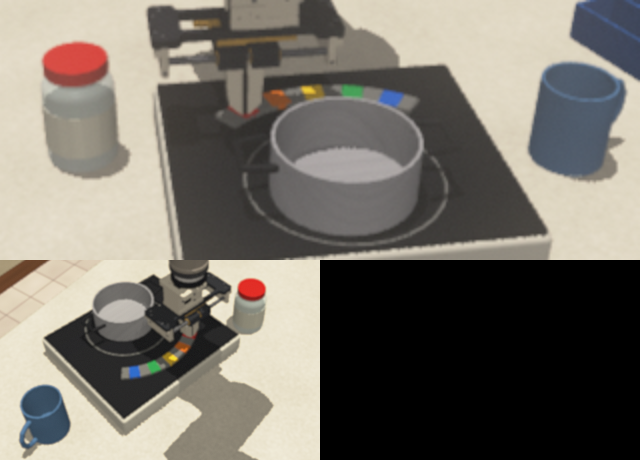

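The tips rest on red: in the wrist view the red corner at (321,265) lines up with the fingers. The pan, mug and jar are where they were, and the force is a steady 2.4 N. Handing in.

Run:
```python
from h import *
s=robot.observe(); print(s['time'],s['tool_pos'].round(4),s['contact_force'].round(1)); print(robot.hand_in())
```

```text
9.35 [0.5457 0.0337 0.2399] [ 0.4 -1.5  2.4]
the job is handed in; nothing more can be done
None
```

With closed fingers I touched down lightly on blue and stroked the arc over green, yellow and orange to red without lifting. I handed the job in at 9.35 s with the fingertips still resting on red.

- **Force:** the readings during the stroke were 1.9 to 3.7 N downward. The last one was 2.4 N, between the bar's 1 N give and the 6 N that would press it fully down.
- **Position:** the final fingertip spot is within about 1 mm of the red mark as measured beforehand from both fixed cameras and the wrist camera.
- **Bystanders:** the saucepan, mug and jar look unmoved in the last pictures. Their detected positions are within a few pixels of the first ones.
- **What failed or disagreed:**
  - My first set of moves was refused because fields were missing from the rows. The arm did not move.
  - The mark fits from the close-up wrist pictures were off because the fingers hid the marks, so I did not use them.
  - The bar's travel could not be read directly. I judged it from the force and the fingertip height, about 1.5 mm below first contact.

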